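# Slide the paper tray onto the green runners

## Robot

A 6-joint arm with a two-finger parallel gripper is mounted at the origin on a cart in front of the work surface, level with it; the furniture and walls round the work are solid. World frame = base frame: x ahead of the robot, y to its left, z up, the work surface at z = 0. Lengths are in m, angles in degrees, forces in N, time in s.
With the tool pointing down it reaches from about 0.275 to 0.725 m from the base axis. Payload 15.9 kg.
Tool frame: the origin (TCP) lies at the very end of the fingers, on their centre line; the grasp point (between the pads) lies 19 mm behind it; x points along the fingers, y is the direction in which the jaws open and shut, and the axes are right-handed (so a half turn about x gives the same grasp; the last joint's range is limited). The gripper opens to 85 mm and grips with 20 to 120 N. Pads are 22 mm wide; open, the fingers measure 114 mm over their backs; the gripper's body (76 mm by 85 mm) begins 54 mm behind the grasp point. The pads swing forward as they close: fully open they stand 13 mm farther back than shut.
Start: joints at [69.729, 12.198, -1.971, 75.831, 0, 90], TCP at [0.173, 0.469, 0.231] pointing down, gripper open.
Joint ranges: [-170.91, 170.91], [-42.67, 98.43], [-65.05, 77.54], [-120.47, 116.71], [-90, 82.35], [-180, 180]. Speed limits (degrees/s): [108.29, 108.29, 136.94, 147.25, 180, 180].

## Interface

Orientations are given as [roll, pitch, yaw] about the fixed x, y, z axes, in that order (R = Rz(yaw) Ry(pitch) Rx(roll)).
In Python, from cell import ctrl gives the robot as it stands. Calls block until the motion is done:
- ctrl.move_ptp(position, orientation): joint-space move of the TCP to a pose.
- ctrl.move_l(position, attitude=None, velocity=0.15): straight line of the TCP; attitude=None keeps the orientation; velocity is the mean speed in m/s.
- ctrl.move_j(angles): joint-space move.
- ctrl.command_gripper(opening, grasp_force=None): opening from 0.0 (shut) to 1.0 (fully open); grasp_force is the grip in N (None keeps the last); returns when the fingers have stopped.
- ctrl.dwell(seconds).
- ctrl.inverse_kinematics(position, orientation): joint angles nearest the present ones, or None.
- ctrl.read_state(): the state.
- ctrl.camera(name): name is "scene" or "top"; returns a dict with "img" (400x640x3 uint8, red, green, blue), "range_z" (400x640 float32, m along the optical axis (not along the pixel's ray), 0 where there is no reading), "vertical_fov" (degrees; the focal length in pixels is half the picture's height over the tangent of half this angle, whatever the lens; pixels are square), "cx", "cy" (the principal point, pixels), "k1" (the pictures are not rectified: a ray, as slopes to the right and down, at radius r is drawn at 1 + k1 r^2 times it, then the intrinsics apply), "view" (4x4, takes a point from world to camera coordinates). Camera axes: x right, y down, z forward; pixel columns grow to the right and rows downward; lengths in m; the calibration is good to about 2 mm. A picture is of the moment at which its call begins.
A pose or a line that the arm cannot do raises ctrl.PlanningError and nothing moves.
- ctrl.hand_in(): hands the job in, once; it reports no verdict.
The state is a dict: "time": time; "joint_positions": joint angles; "qd": joint speeds; "effort": joint torques, N m; "tcp_pos": TCP position; "tool_rot": TCP orientation; "wrist_force": force on the tool from outside, world axes, zero at the start; "wrist_torque": the same for the moment, N m; "finger_gap": opening from 0.0 (shut) to 1.0 (fully open).
Only numpy, scipy, OpenCV 4.12 (cv2) and the standard library are available. Lean on these libraries where they do the work, as an engineer would, in place of code of your own. Each camera call takes 0.05 s, during which the arm holds its last target. There are 200 camera calls.

## Task

Pick up the blue tray by its black handle and slide it onto the middle pair of runners in the grey desk rack, the pair with the green tips. Slide it all the way in until it rests on the back stop, give it a firm but gentle push home there (about 10 N, never over 20 N), then let go and leave it in the rack. Do not disturb the stamp, the staple box or the glue stick.

Things in the scene. Friction and masses are not known exactly. Their poses are not given: they have to be found in the camera images.
- tray: Loose blue tray, 0.15 to 0.31 kg: flat sheet 110 (x) x 150 (y) x 4 mm. Origin: centre of its underside; +x points to the leading edge, z up. A rim on top, 12 to 14 mm in from the side edges, rises to 14 mm; outside it the bare 4 mm edges run on the runners. At the -x end a flat neck 16 mm wide, to x = -160 mm, carries the black handle. Starts flat on the worktop, handle towards the robot.
- tray_grip (a point): Point in the tray's black handle, at x = -140, y = 0, 32 mm above the tray's underside. The handle is an upright block 40 (x) x 16 (y) x 45 mm centred at that x, y, its top 49 mm above the underside. Grip across the 16 mm (along the tray's y). Held here the tray hangs nose-heavy, its balance point about 120 mm ahead.
- tray_nose (a point): Middle of the tray's straight leading edge, at the underside (x = +55 mm in the tray frame).
- rack: Fixed grey desk rack, 160 deep (x) x 170 wide (y), closed top (156 mm) and back, open at the front; its feet are adjustable, so its height differs. Origin: on its middle, 20 mm below the side panels; +x is the way trays slide in, z up. Three pairs of runners, tops 40, 78 and 116 mm above the origin: green tips on the middle pair, white on the others. Panels begin at x = -80 mm.
- green_pair (a point): Point midway between the green-tipped runners, at the front of the side panels (x = -80 mm in the rack frame), level with the top of these runners, on which the tray's underside rides. Behind it each runner is a 10 mm wide ledge with a keeper strip above: a slot 8 mm high for the tray's edge, 154 mm between the side panels. Sliding costs 1 to 2 N, but more (10 N) if the hand presses down or sideways.
- green_tips (a point): Point midway between the foremost ends of the green tips, level with the runner tops (x = -104 mm in the rack frame). From here to the panels (24 mm) the runners lie open above, with sides that flare outwards, so a tray's nose can be set down on them; the foremost 6 mm slope down.
- stop_mid (a point): Nominal middle of where the back stop of the green pair may be (x = 42 mm in the rack frame, runner-top level); a fixed mark on the rack, not the stop. The stop, a rigid bar out of sight inside, has its face up to 8 mm nearer or farther, different every time: find it by feel.
- seat_pin (a joint): Travel in m of the small weakly sprung (0.2 N) seat pin in the face of the back stop behind the green runners: 0 with no tray, about 0.006 when the tray's leading edge lies against the stop. It moves only in the last 6 mm.
- rubber_stamp: Loose wooden stamp standing upright, 28 x 58 x 73 mm, to the right in front of the rack; origin at the centre of its underside. Leave alone.
- staple_box: Loose small pale box of staples 41 x 74 x 27 mm on the worktop between robot and rack; origin at the centre of its underside. Leave alone.
- glue: Loose glue stick lying down, 28 x 95 x 28 mm, to the right of the rack; origin at the centre of its underside. Leave alone.

How it is judged:
By the outcome, as a careful person would: the job done as asked, in the order asked, and still so for the second after the job is handed in, with the robot touching nothing.
It also fails if it takes over 64 s, if anything falls off the work surface, if the arm or the gripper's body presses on something with over 40 N, if the wrist force passes 120 N, or if a joint passes its speed limit or range.

## Working session

There is one attempt and no reset: what is moved stays moved. The work goes in short steps, each a Python script; the robot and the scene stay as the last script left them, time stands still between calls to the robot, and variables do not carry over. Pictures are saved under pics/ and viewed, about 8 in all and at most 12, crops included, and the job is handed in when it is done.

```bash
ls; mkdir -p pics
cat > h.py <<'E'
import numpy as np, cv2
from cell import ctrl
def cam(n):
    c=ctrl.camera(n); h=c["img"].shape[0]
    c["f"]=h/2/np.tan(np.radians(c["vertical_fov"])/2)
    c["K"]=np.array([[c["f"],0,c["cx"]],[0,c["f"],c["cy"]],[0,0,1.]])
    c["D"]=np.array([c["k1"],0,0,0.]); c["V"]=np.array(c["view"]); return c
def rays(c,uv):
    p=cv2.undistortPoints(np.array(uv,float).reshape(-1,1,2),c["K"],c["D"]).reshape(-1,2)
    R,t=c["V"][:3,:3],c["V"][:3,3]
    return -R.T@t, np.c_[p,np.ones(len(p))]@R   # scaled so camera z=1
def plane(c,uv,z):
    o,d=rays(c,uv); return o+d*((z-o[2])/d[:,2])[:,None]
def deproj(c,uv):
    uv=np.array(uv,float).reshape(-1,2); o,d=rays(c,uv)
    z=c["range_z"][uv[:,1].round().astype(int),uv[:,0].round().astype(int)]
    return o+d*z[:,None]
def proj(c,P):
    rv=cv2.Rodrigues(c["V"][:3,:3])[0]
    return cv2.projectPoints(np.array(P,float).reshape(-1,1,3),rv,c["V"][:3,3],c["K"],c["D"])[0].reshape(-1,2)
def save(c,name): cv2.imwrite("pics/"+name,c["img"][:,:,::-1])
E
python3 - <<'E'
from h import *
for n in("scene","top"):
    c=cam(n); save(c,n+"0.png"); np.savez("pics/%s0.npz"%n,**{k:c[k] for k in("img","range_z","K","D","V")})
    print(n,c["f"],c["cx"],c["cy"],c["k1"],np.round(-c["V"][:3,:3].T@c["V"][:3,3],3),np.round(c["V"][2,:3],3))
print(ctrl.read_state())
E
```

```text
pics
scene 379.22064081212267 322.2489959593922 201.62792288067453 -0.015036531673777892 [ 0.109 -0.497  0.813] [ 0.51   0.468 -0.722]
top 495.5873472251018 313.9086050191364 207.45604468786567 -0.01848961516338418 [ 0.508 -0.011  1.341] [ 0.085 -0.004 -0.996]
{'time': 0.1, 'joint_positions': array([ 6.97292400e+01,  1.22232835e+01, -2.00254876e+00,  7.58309274e+01,
        1.12031502e-03,  9.00010718e+01]), 'qd': array([ 0.02573313, -0.03730152,  0.10451729,  0.03770279,  0.09859625,
       -0.11091064]), 'effort': array([ 1.17136857e-03, -6.87250042e+01,  4.87803948e+01,  1.22259400e-02,
        3.43808711e-05, -2.48586525e-05]), 'tcp_pos': array([0.17312281, 0.46876462, 0.23086883]), 'tool_rot': array([ -91.12967774,   89.94322928, -111.40151014]), 'wrist_force': array([-0.39400045,  0.83825618, -0.50596101]), 'wrist_torque': array([-0.00756767,  0.02243915, -0.02470019]), 'finger_gap': 1.0030198183147436}
```

```bash
sleep 1
```

```text
(no output)
```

View pics/scene0.png

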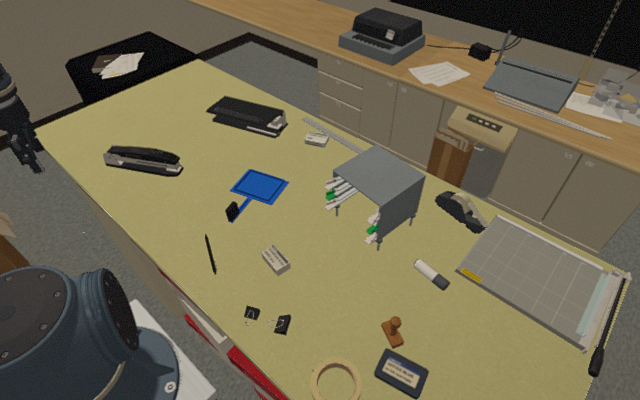

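View pics/top0.png

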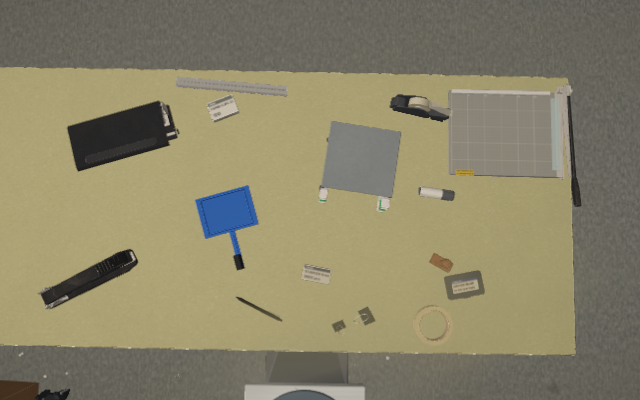

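Scene view: the tray is at about (260,186) with its handle at (233,211), and the rack roof at (378,165). Green tips show at about (332,195) and (373,230). Top view: the tray sheet is around (227,212) and the handle at (239,262). The roof corners are (331,122), (400,130), (392,197) and (323,187), with tips near (323,195) and (383,204). Next I measure.

```bash
cat > m.py <<'E'
from h import *
def load(n):
    d=dict(np.load("pics/%s0.npz"%n)); return d
def biggest(m):
    k,l,s,c=cv2.connectedComponentsWithStats(m.astype(np.uint8)); i=1+np.argmax(s[1:,4]); return l==i
T,S=load("top"),load("scene")
np.set_printoptions(precision=4,suppress=True)
hsv=lambda c:cv2.cvtColor(c["img"],cv2.COLOR_RGB2HSV)
for n,c in(("top",T),("scene",S)):
    H=hsv(c); b=biggest((H[...,0]>100)&(H[...,0]<130)&(H[...,1]>130)&(H[...,2]>60))
    sheet=cv2.morphologyEx(b.astype(np.uint8),cv2.MORPH_OPEN,np.ones((11,11)))>0 if n=="top" else b
    cn=max(cv2.findContours(sheet.astype(np.uint8),0,2)[0],key=cv2.contourArea).reshape(-1,2)
    if n=="top":
        P=plane(c,cn,.004)[:,:2]; r=cv2.minAreaRect((P*1000).astype(np.float32)); print("tray rect",r, "med z",np.median(deproj(c,np.argwhere(sheet)[:,::-1])[:,2]))
    ys,xs=np.where(b)
    # handle: dark pixels near neck
    x0,x1,y0,y1=(225,255,245,280) if n=="top" else (218,248,195,225)
    d=np.zeros(b.shape,bool); d[y0:y1,x0:x1]=H[y0:y1,x0:x1,2]<60; d=biggest(d)
    uv=np.argwhere(d)[:,::-1]; Q=deproj(c,uv); top=Q[:,2]>np.percentile(Q[:,2],90)-.006
    print(n,"handle n",len(uv),"ztop",np.percentile(Q[:,2],[50,90,98]),"top mean",Q[top].mean(0),top.sum())
    if n=="top": print(cv2.minAreaRect((plane(c,uv,.049)[:,:2]*1000).astype(np.float32)))
    g=(H[...,0]>45)&(H[...,0]<85)&(H[...,1]>110)&(H[...,2]>40)
    k,l,s,ce=cv2.connectedComponentsWithStats(g.astype(np.uint8))
    for i in range(1,k):
        if s[i,4]>3: print(n,"green",s[i],ce[i],np.median(deproj(c,np.argwhere(l==i)[:,::-1]),0))
# roof
allp=np.argwhere(np.ones((400,640)))[:,::-1]
for n,c in(("top",T),("scene",S)):
    Q=deproj(c,allp); m=((Q[:,2]>.12)&(Q[:,2]<.25)&(Q[:,0]>.45)&(Q[:,0]<.85)&(abs(Q[:,1])<.25)).reshape(400,640)&(c["range_z"]>0)
    m=biggest(m); q=Q[m.ravel()]; print(n,"roof z",np.percentile(q[:,2],[5,50,95]))
    zr=np.median(q[:,2])
    if n=="top":
        cn=max(cv2.findContours(m.astype(np.uint8),0,2)[0],key=cv2.contourArea).reshape(-1,2)
        print("roof rect",cv2.minAreaRect((plane(c,cn,zr)[:,:2]*1000).astype(np.float32)))
        ap=cv2.approxPolyDP(cn,6,True).reshape(-1,2); print(ap.tolist(),plane(c,ap,zr))
a=cv2.resize(S["img"][130:260,310:440],None,fx=5,fy=5,interpolation=2)[:600]
b=cv2.resize(T["img"][180:215,310:400],(650,253),interpolation=2)
cv2.imwrite("pics/crop.png",a[:,:,::-1]); cv2.imwrite("pics/cropT.png",b[:,:,::-1])
E
python3 m.py
```

```text
tray rect ((606.28466796875, 220.0645751953125), (110.58648681640625, 146.47674560546875), 16.4060001373291) med z 0.0044547601634308265
top handle n 101 ztop [0.0476 0.0515 0.0536] top mean [0.474  0.1797 0.0494] 64
((474.6864929199219, 177.09051513671875), (37.154476165771484, 18.17906951904297), 15.78542423248291)
top green [320 200   5   1   5] [322. 200.] [ 0.6334 -0.0358  0.1006]
top green [380 201   1   4   4] [380.  202.5] [ 0.6292 -0.1816  0.1034]
scene handle n 166 ztop [0.0368 0.0501 0.0517] top mean [0.4626 0.165  0.0616] 60
scene green [325 189  11  11  73] [329.8082 194.589 ] [ 0.6416 -0.0359  0.1049]
scene green [366 224  13  10  71] [372.0986 228.831 ] [ 0.6199 -0.1902  0.1043]
top roof z [0.1756 0.1808 0.1845]
roof rect ((710.7750244140625, -122.07599639892578), (169.5037841796875, 190.24070739746094), 82.10257720947266)
[[331, 121], [319, 198], [328, 187], [381, 195], [386, 209], [400, 132]] [[ 0.8153 -0.0528  0.1808]
 [ 0.63   -0.0271  0.1808]
 [ 0.6564 -0.0479  0.1808]
 [ 0.6396 -0.1732  0.1808]
 [ 0.6067 -0.1852  0.1808]
 [ 0.7917 -0.2178  0.1808]]
scene roof z [0.1365 0.1815 0.1837]
```

```bash
sleep 2
```

```text
(no output)
```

View pics/crop.png

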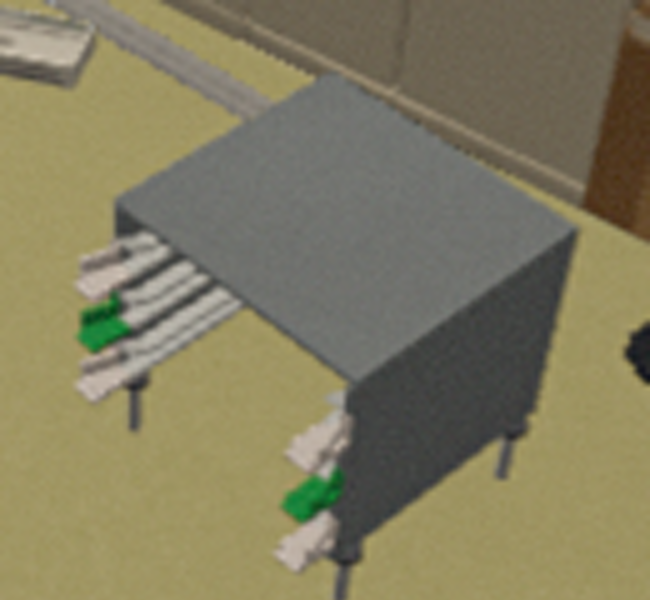

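View pics/cropT.png

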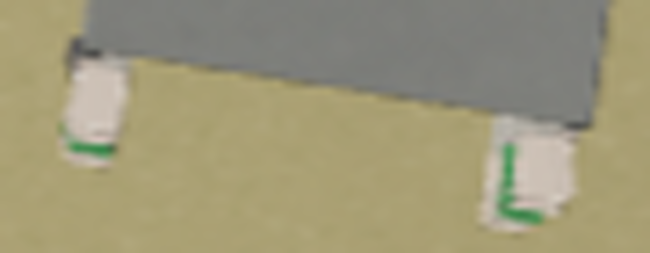

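The crops show three runner pairs. The green tips are the middle ones, at about (330,195) and (372,229) in the scene image, and both height readings put them near z = 0.104. The roof is at z ≈ 0.181, so the rack origin is at about 0.025 and the runner tops at about 0.103. Next I fit edges to the roof and tray and triangulate from the two views.

```bash
cat > q.py <<'E'
from h import *
np.set_printoptions(precision=4,suppress=True)
def quad(mask):
    cn=max(cv2.findContours(mask.astype(np.uint8),cv2.RETR_EXTERNAL,cv2.CHAIN_APPROX_NONE)[0],key=cv2.contourArea)
    hull=cv2.convexHull(cn); e=3
    while len(a:=cv2.approxPolyDP(hull,e,True))>4: e+=.5
    a=a.reshape(-1,2).astype(float); p=cn.reshape(-1,2).astype(float); L=[]; C=a.mean(0)
    for i in range(4):
        A,B=a[i],a[(i+1)%4]; t=(B-A)/np.linalg.norm(B-A); n=np.array([-t[1],t[0]])
        s=(p-A)@t/np.linalg.norm(B-A); q=p[(abs((p-A)@n)<2.5)&(s>.1)&(s<.9)]
        vx,vy,x,y=cv2.fitLine(q.astype(np.float32),cv2.DIST_HUBER,0,.01,.01).ravel()
        n=np.array([-vy,vx]); n*=np.sign(n@(np.array([x,y])-C)); 
        L.append(np.r_[n,-(n@[x,y]+.5*max(abs(n)))])   # half pixel outwards
    K=[np.cross(L[i-1],L[i]) for i in range(4)]
    return np.array([k[:2]/k[2] for k in K])
def tri(c1,u1,c2,u2):
    o1,d1=rays(c1,u1);o2,d2=rays(c2,u2);out=[]
    for a,b in zip(d1,d2):
        s=np.linalg.lstsq(np.c_[a,-b],o2-o1,rcond=None)[0]; p,q=o1+s[0]*a,o2+s[1]*b
        out.append(np.r_[(p+q)/2,np.linalg.norm(p-q)])
    return np.array(out)
def comp_at(m,uv):
    l=cv2.connectedComponents(m.astype(np.uint8))[1]; return l==l[uv[1],uv[0]]
def frame(P,lx):  # corners (4x2) -> centre, yaw, sizes; x edges nearest world x
    r=sorted(P.tolist(),key=lambda p:p[0]); f=sorted(r[:2],key=lambda p:p[1]); b=sorted(r[2:],key=lambda p:p[1])
    f,b=np.array(f),np.array(b); ex=b.mean(0)-f.mean(0); ey=(f[1]+b[1]-f[0]-b[0])/2
    return P.mean(0),np.degrees(np.arctan2(ex[1],ex[0])),np.degrees(np.arctan2(-ey[0],ey[1])),np.linalg.norm(ex),np.linalg.norm(ey),f.mean(0)
E
cat > m2.py <<'E'
from q import *
T,S=[dict(np.load("pics/%s0.npz"%n)) for n in("top","scene")]
U={}
for n,c,seed,tseed in(("T",T,(360,160),(227,212)),("S",S,(378,165),(262,186))):
    H=cv2.cvtColor(cv2.medianBlur(c["img"],3),cv2.COLOR_RGB2HSV).astype(int); v=H[seed[1],seed[0]]
    m=comp_at((H[...,1]<75)&(abs(H[...,2]-v[2])<(18 if n=="S" else 22)),seed)
    m=cv2.morphologyEx(m.astype(np.uint8),cv2.MORPH_CLOSE,np.ones((3,3)))
    m=cv2.morphologyEx(m,cv2.MORPH_OPEN,np.ones((25,25)) if n=="T" else np.ones((9,9)))
    b=comp_at((H[...,0]>100)&(H[...,0]<130)&(H[...,1]>130)&(H[...,2]>60),tseed).astype(np.uint8)
    b=cv2.morphologyEx(b,cv2.MORPH_OPEN,np.ones((11,11)))
    print(n,"roof px",v,m.sum(),"tray px",b.sum()); U[n]=quad(m),quad(b); print(U[n][0].tolist())
    print(" tray",frame(plane(c,U[n][1],.004)[:,:2],0)); print(" roof",frame(plane(c,U[n][0],.181)[:,:2],0))
for i,z in((0,.181),(1,.004)):
    a=plane(T,U["T"][i],z); b=plane(S,U["S"][i],z)
    j=[np.argmin(np.linalg.norm(b-p,axis=1)) for p in a]
    t=tri(T,U["T"][i],S,U["S"][i][j]); print("tri",t); print(frame(t[:,:2],0))
# green tips two-view: use depth check
E
python3 m2.py
```

```text
T roof px [ 38   8 127] 4580 tray px 2117
[[329.1767883300781, 122.54495239257812], [399.3286437988281, 129.60446166992188], [392.870849609375, 195.61856079101562], [322.86407470703125, 187.84962463378906]]
 tray (array([0.6075, 0.2203]), np.float64(15.513918751018904), np.float64(16.307954065888158), np.float64(0.10808746396933108), np.float64(0.14621497510514517), array([0.5554, 0.2058]))
 roof (array([ 0.7254, -0.1254]), np.float64(-4.995191478698916), np.float64(-5.0602770776696895), np.float64(0.15860673932080743), np.float64(0.16717882264966066), array([ 0.6464, -0.1185]))
S roof px [ 45   9 117] 25458 tray px 1071
[[301.1769714355469, -0.5], [35.73961639404297, 121.2571792602539], [-0.5000011324882507, 57.281578063964844], [-0.4999985992908478, -0.5]]
 tray (array([0.6042, 0.2209]), np.float64(-9.845224794347516), np.float64(17.854261150704897), np.float64(0.12357572634299228), np.float64(0.15247374012800488), array([0.5433, 0.2315]))
 roof (array([0.6492, 1.2758]), np.float64(29.55461967076057), np.float64(26.03551561158001), np.float64(0.8458453290072971), np.float64(0.9908823456638324), array([0.2813, 1.0672]))
tri [[ 0.4133 -0.0373  0.6559  0.53  ]
 [ 0.4015 -0.1194  0.6911  0.5213]
 [ 0.3672 -0.1114  0.6438  0.4363]
 [ 0.3793 -0.0172  0.5993  0.4411]]
(array([ 0.3903, -0.0713]), np.float64(-22.35232050065047), np.float64(-7.7087895027394016), np.float64(0.03695448492978132), np.float64(0.08894731850001505), array([ 0.3733, -0.0643]))
tri [[ 0.6899  0.1598 -0.0122  0.021 ]
 [ 0.568   0.1395  0.0183  0.0182]
 [ 0.5217  0.2809  0.0202  0.0304]
 [ 0.648   0.3029 -0.0126  0.0186]]
(array([0.6069, 0.2208]), np.float64(9.689302689504876), np.float64(17.22722509682574), np.float64(0.1259437672357915), np.float64(0.1489521726315537), array([0.5448, 0.2102]))
```

Large openings biased the corners, and the scene mask leaked. I'll refine the lines on the raw contour inside an ROI.

```bash
python3 - <<'E'
s=open('q.py').read()
s=s.replace("def quad(mask):","def quad(mask,init=None):\n    init=mask if init is None else init")
s=s.replace("    hull=cv2.convexHull(cn)","    ci=max(cv2.findContours(init.astype(np.uint8),0,1)[0],key=cv2.contourArea)\n    hull=cv2.convexHull(ci)")
a=s.index("        s=(p-A)@t"); b=s.index("        n=np.array([-vy,vx]); n*=")
s=s[:a]+'''        s=(p-A)@t/np.linalg.norm(B-A); x0=A
        for w in (4,2.5,1.5):
            q=p[(abs((p-x0)@n)<w)&(s>.12)&(s<.88)]
            vx,vy,x,y=cv2.fitLine(q.astype(np.float32),cv2.DIST_HUBER,0,.01,.01).ravel()
            n=np.array([-vy,vx]); x0=np.array([x,y])
'''+s[b:]
open('q.py','w').write(s)
m=open('m2.py').read()
a=m.index("    m=comp_at("); b=m.index("    print(n,\"roof px\"")
m=m[:a]+'''    R=np.zeros((400,640),bool)
    x0,x1,y0,y1=(310,410,110,215) if n=="T" else (325,430,140,215)
    R[y0:y1,x0:x1]=1
    m=comp_at(R&(H[...,1]<60)&(abs(H[...,2]-v[2])<(18 if n=="S" else 30)),seed)
    m=cv2.morphologyEx(m.astype(np.uint8),cv2.MORPH_CLOSE,np.ones((5,5)))
    m=cv2.morphologyEx(m,cv2.MORPH_OPEN,np.ones((3,3)))
    b=comp_at((H[...,0]>100)&(H[...,0]<130)&(H[...,1]>110)&(H[...,2]>50),tseed).astype(np.uint8)
    bo=cv2.morphologyEx(b,cv2.MORPH_OPEN,cv2.getStructuringElement(cv2.MORPH_ELLIPSE,(11,11)))
'''+m[b:].replace("quad(m),quad(b)","quad(m),quad(b,bo)").replace("print(U[n][0].tolist())","print(U[n][0].tolist(),U[n][1].tolist())\n    o=c['img'].copy(); [cv2.polylines(o,[np.round(k*16).astype(int)],True,(255,0,0),1,0,4) for k in U[n]]; cv2.imwrite('pics/ov%s.png'%n,cv2.resize(o[100:280,180:430,::-1],None,fx=3,fy=3))")
open('m2.py','w').write(m)
E
python3 m2.py && python3 -c "
import cv2,numpy as np
a,b=cv2.imread('pics/ovT.png'),cv2.imread('pics/ovS.png');cv2.imwrite('pics/ov.png',cv2.resize(np.vstack([a,b]),None,fx=.55,fy=.55))"
```

```text
T roof px [ 38   8 127] 4817 tray px 2277
[[330.3062744140625, 120.1468276977539], [401.0632629394531, 131.03070068359375], [391.5636901855469, 197.50100708007812], [320.5339660644531, 186.46636962890625]] [[247.63909912109375, 184.97784423828125], [257.4476318359375, 223.52049255371094], [205.38914489746094, 237.96884155273438], [195.03826904296875, 199.6520538330078]]
 tray (array([0.6076, 0.2204]), np.float64(16.439173479691416), np.float64(16.65430605219502), np.float64(0.10820238726740852), np.float64(0.14649810798556928), array([0.5557, 0.2051]))
 roof (array([ 0.7257, -0.125 ]), np.float64(-7.657794489037731), np.float64(-7.85011835733252), np.float64(0.16135993069782967), np.float64(0.17012806124970348), array([ 0.6457, -0.1142]))
S roof px [ 45   9 117] 3055 tray px 1261
[[377.7847595214844, 142.43629455566406], [424.5167236328125, 175.25892639160156], [380.1918029785156, 206.27037048339844], [329.87042236328125, 170.84400939941406]] [[229.2321014404297, 190.0550079345703], [248.6690216064453, 168.5143280029297], [289.030517578125, 181.243896484375], [270.58819580078125, 204
[... 347 characters left out ...]
.16721018389257822), array([ 0.6402, -0.1135]))
tri [[ 0.8183 -0.0525  0.1818  0.0037]
 [ 0.7928 -0.2186  0.1792  0.0051]
 [ 0.6333 -0.1972  0.1805  0.0027]
 [ 0.6558 -0.0283  0.1754  0.0062]]
(array([ 0.7251, -0.1241]), np.float64(-8.054004887063435), np.float64(-8.158715557964227), np.float64(0.16263779811322193), np.float64(0.16923547262010688), array([ 0.6445, -0.1127]))
tri [[ 0.6805  0.1655  0.0028  0.001 ]
 [ 0.5757  0.1367 -0.0002  0.0023]
 [ 0.5335  0.2761  0.0024  0.0036]
 [ 0.6375  0.3073  0.0031  0.0019]]
(array([0.6068, 0.2214]), np.float64(16.02400633326452), np.float64(16.84660558894094), np.float64(0.10862408551386085), np.float64(0.1469190300405658), array([0.5546, 0.2064]))
```

View pics/ov.png

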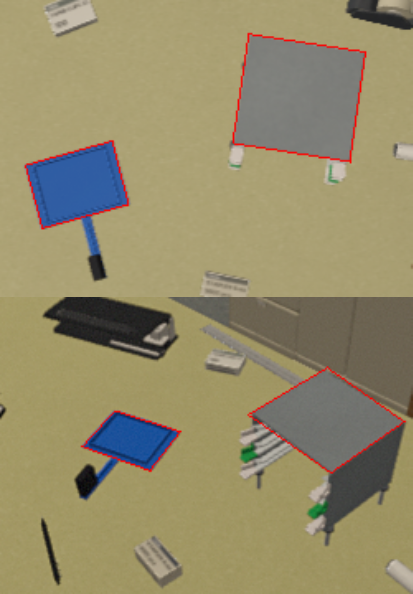

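The overlay shows the roof and tray quads lying on their edges, and the sizes match (roof 161×170 mm, tray 108×147 mm). I take:
- **Tray:** centre (0.607, 0.220), yaw 16.5°.
- **Rack:** centre (0.7255, -0.1245), yaw -7.75°, roof at about 0.180, so runner tops near 0.1025.

Next is the grasp.

```bash
cat >> h.py <<'E'
def st(msg=""):
    s=ctrl.read_state(); print(msg,"t=%.2f"%s["time"],"tcp",np.round(s["tcp_pos"],4),"F",np.round(s["wrist_force"],2),"M",np.round(s["wrist_torque"],2),"gap %.3f"%s["finger_gap"]); return s
RC=np.array([.7255,-.1245]); RY=-7.75; RT=.1025
def rk(x,y,dz,pitch=0):  # world TCP when the tray grip... x,y in rack frame, dz above runner tops
    a=np.radians(RY); return [RC[0]+x*np.cos(a)-y*np.sin(a),RC[1]+x*np.sin(a)+y*np.cos(a),RT+dz]
E
python3 - <<'E'
from h import *
g=np.array([.4730,.1804]); o=[0,90,16.5]
print(ctrl.inverse_kinematics([*g,.1],o), ctrl.inverse_kinematics(rk(-.345,0,.05),[0,90,RY]))
ctrl.move_ptp([*g,.10],o); ctrl.command_gripper(.55,100)
ctrl.move_l([*g,.013],velocity=.12); st("down")
ctrl.command_gripper(0,100); st("grip")
ctrl.move_l([*g,.05],velocity=.08); ctrl.dwell(.2); st("lift")
for n in("top","scene"):
    c=cam(n); save(c,n+"1.png"); np.savez("pics/%s1.npz"%n,**{k:c[k] for k in("img","range_z","K","D","V")})
E
python3 -c "
import cv2,numpy as np
a,b=cv2.imread('pics/top1.png'),cv2.imread('pics/scene1.png');cv2.imwrite('pics/g1.png',np.hstack([cv2.resize(a[140:300,160:320],(400,400)),cv2.resize(b[130:250,180:300],(400,400))]))"
```

```text
[ 20.87661846  16.56808011 -15.73923852  57.69268137   0.
   4.37661846] [-11.48877032   1.40087636 -25.93076394  62.6683597    0.
  -3.73877032]
down t=3.05 tcp [0.4734 0.1806 0.0136] F [ 0.29 -0.17 -1.13] M [-0.02 -0.01  0.03] gap 0.550
grip t=3.44 tcp [0.4735 0.1807 0.0138] F [-1.57 -0.2   7.73] M [-0.04  0.38  0.16] gap 0.176
lift t=4.26 tcp [0.4726 0.1803 0.0495] F [-0.66 -0.49 -3.57] M [-0.07  0.32  0.02] gap 0.172
```

View pics/g1.png

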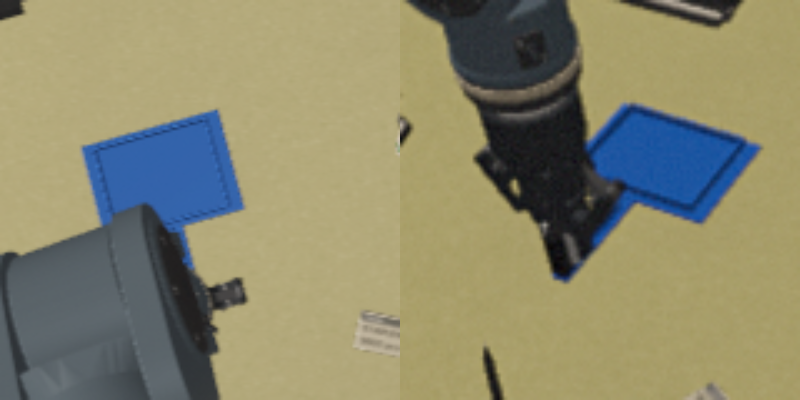

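The tray is held: the gap is 0.172 (about 15 mm), the weight about 3 N and the moment 0.32 Nm. The sheet is visible at about (225,212) in the top view. Next I fit its plane from depth to get the droop and yaw in the hand.

```bash
cat > droop.py <<'E'
from q import *
def tray(c,grip,yaw,seed=None,zlo=.02):
    """plane of the blue sheet (in a frame at grip xy, rotated by yaw): z=a+bx*x+by*y"""
    H=cv2.cvtColor(c["img"],cv2.COLOR_RGB2HSV); m=(H[...,0]>100)&(H[...,0]<130)&(H[...,1]>110)&(H[...,2]>50)
    m=cv2.erode(m.astype(np.uint8),np.ones((3,3)))>0
    P=deproj(c,np.argwhere(m)[:,::-1]); a=np.radians(yaw); d=P[:,:2]-grip[:2]
    x=d[:,0]*np.cos(a)+d[:,1]*np.sin(a); y=-d[:,0]*np.sin(a)+d[:,1]*np.cos(a)
    k=(x>.09)&(x<.19)&(abs(y)<.058)&(P[:,2]>zlo-.03)
    x,y,z=x[k],y[k],P[k,2]
    A=np.c_[np.ones(len(x)),x,y]; s=np.linalg.lstsq(A,z,rcond=None)[0]
    for _ in range(3):
        r=z-A@s; g=abs(r)<.004; s=np.linalg.lstsq(A[g],z[g],rcond=None)[0]
    return s,np.degrees(np.arctan(s[1:])),g.sum(),np.std(r)
if __name__=="__main__":
    for n in("top","scene"):
        c=dict(np.load("pics/%s1.npz"%n)); print(n,tray(c,[.4726,.1803],16.5))
        c=dict(np.load("pics/%s0.npz"%n)); print(n,"before",tray(c,[.473,.1804],16.5))
    T=dict(np.load("pics/top1.npz"))
    H=cv2.cvtColor(T["img"],cv2.COLOR_RGB2HSV); b=comp_at((H[...,0]>100)&(H[...,0]<130)&(H[...,1]>110)&(H[...,2]>50),(225,212)).astype(np.uint8)
    bo=cv2.morphologyEx(b,cv2.MORPH_OPEN,cv2.getStructuringElement(cv2.MORPH_ELLIPSE,(11,11)))
    try: u=quad(b,bo); print(u.tolist(),plane(T,u,.035),frame(plane(T,u,.035)[:,:2],0))
    except Exception as e: print(e)
E
python3 droop.py
```

```text
top (array([ 0.0402, -0.0075,  0.0046]), array([-0.4313,  0.2662]), np.int64(1193), np.float64(0.003626591615467495))
top before (array([ 0.0039,  0.0015, -0.0013]), array([ 0.0854, -0.077 ]), np.int64(1245), np.float64(0.003667296907484448))
scene (array([ 0.0406, -0.0052, -0.0045]), array([-0.2995, -0.2552]), np.int64(685), np.float64(0.001904085347261917))
scene before (array([ 0.0062, -0.008 , -0.0021]), array([-0.4607, -0.121 ]), np.int64(691), np.float64(0.002023239217278691))
[[246.14463806152344, 183.68026733398438], [258.2422180175781, 228.61376953125], [198.6000213623047, 222.14273071289062], [192.5679931640625, 198.32061767578125]] [[0.6801 0.165  0.035 ]
 [0.5614 0.1297 0.035 ]
 [0.5757 0.2875 0.035 ]
 [0.6386 0.3058 0.035 ]] (array([0.6139, 0.222 ]), np.float64(16.450799094298702), np.float64(5.21219458261122), np.float64(0.09468265720813342), np.float64(0.14995223482013734), array([0.5685, 0.2086]))
```

Droop is only about 0.3°, or 1 mm at the nose. The tray yaw in the hand is 16.4°, and the nose lies 195 mm ahead of the grip with no lateral offset. Next I carry it round to the rack front.

Run:
```python
from h import *
from droop import *
ctrl.move_l([.4726,.1803,.165],velocity=.2)
ctrl.move_l([.37,.12,.165],[0,90,8],velocity=.2)
ctrl.move_l(rk(-.335,0,.0625),[0,90,RY],velocity=.2)
ctrl.move_l(rk(-.325,0,.0135+.015),velocity=.15); ctrl.dwell(.3)
s=st("pre"); g=s["tcp_pos"]; print(s["tool_rot"])
for n in("top","scene"):
    c=cam(n); save(c,n+"2.png"); np.savez("pics/%s2.npz"%n,**{k:c[k] for k in("img","range_z","K","D","V")})
    print(tray(c,g,RY))
    H=cv2.cvtColor(c["img"],cv2.COLOR_RGB2HSV); b=((H[...,0]>100)&(H[...,0]<130)&(H[...,1]>110)&(H[...,2]>50)).astype(np.uint8)
    l=cv2.connectedComponentsWithStats(b); i=1+np.argmax(l[2][1:,4]); b=(l[1]==i).astype(np.uint8)
    bo=cv2.morphologyEx(b,cv2.MORPH_OPEN,cv2.getStructuringElement(cv2.MORPH_ELLIPSE,(11,11)))
    u=quad(b,bo); P=plane(c,u,g[2]-.0135+.004-.0007)[:,:2]-RC; a=np.radians(RY); R=np.array([[np.cos(a),-np.sin(a)],[np.sin(a),np.cos(a)]]); print(u.tolist()); print(n,"corners in rack frame (mm)",P@R*1000)
a,b=cv2.imread('pics/top2.png'),cv2.imread('pics/scene2.png');cv2.imwrite('pics/g2.png',np.hstack([cv2.resize(a[110:270,250:410],(400,400)),cv2.resize(b[140:260,280:400],(400,400))]))
```

```text
pre t=7.66 tcp [ 0.4037 -0.0807  0.1316] F [-0.56  0.46 -3.11] M [-0.01  0.37  0.03] gap 0.174
[ -3.7319  89.9456 -11.4776]
(array([ 0.1217, -0.0041,  0.003 ]), array([-0.2349,  0.1745]), np.int64(1617), np.float64(0.003495478344278527))
[[321.0473937988281, 210.12208557128906], [380.31353759765625, 219.05931091308594], [373.77728271484375, 262.6724548339844], [314.4585876464844, 253.95510864257812]]
top corners in rack frame (mm) [[-130.4865   74.0961]
 [-130.1083  -73.8399]
 [-238.5261  -73.0553]
 [-239.5153   73.8333]]
(array([ 0.1224, -0.0024, -0.0012]), array([-0.139 , -0.0664]), np.int64(1341), np.float64(0.0019251178519658501))
[[319.119140625, 198.09312438964844], [360.0166015625, 231.7310028076172], [324.9951171875, 256.985595703125], [284.9211120605469, 219.0562286376953]]
scene corners in rack frame (mm) [[-134.0738   72.9836]
 [-133.2724  -74.6314]
 [-242.2437  -75.0662]
 [-242.3246   73.522 ]]
```

View pics/g2.png

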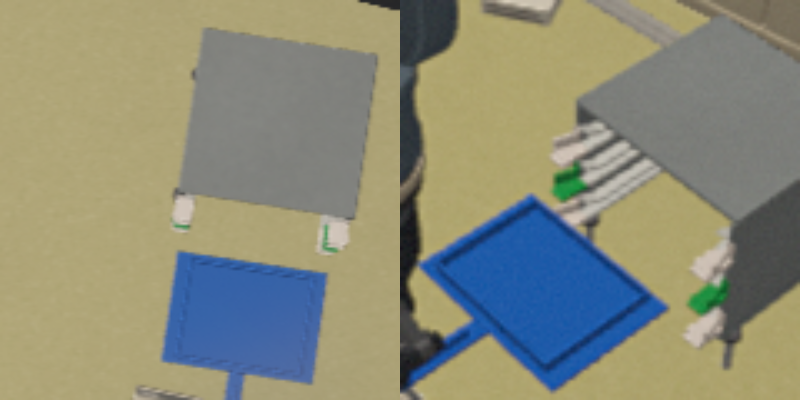

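The top view shows the nose edge at (321,210) to (380,219), square to the rack and centred within about 0.5 mm in the rack frame, 26 mm short of the tips. Next I move the nose over the open tips and lower it until I feel the runners.

```bash
cat >> h.py <<'E'
A=np.radians(RY); EX=np.array([np.cos(A),np.sin(A),0]); EY=np.array([-np.sin(A),np.cos(A),0])
def fr(n=1):
    """averaged (F along slide, lateral, up, moment about rack y), time, tcp in rack frame"""
    L=[]
    for i in range(n):
        if i: ctrl.dwell(.02)
        s=ctrl.read_state(); F,M=s["wrist_force"],s["wrist_torque"]; L.append([F@EX,F@EY,F[2],M@EY,M[2]])
    p=s["tcp_pos"]-np.r_[RC,RT]; return np.mean(L,0),s["time"],np.array([p@EX,p@EY,p[2]])
E
python3 - <<'E'
from h import *
ctrl.move_l(rk(-.325,0,.0135+.008),velocity=.05)
ctrl.move_l(rk(-.286,0,.0135+.008),velocity=.05); ctrl.dwell(.3)
b,t,p=fr(5); np.set_printoptions(precision=3,suppress=True); print("free",b,t,p)
for k in range(22):
    dz=.0135+.0075-.0005*k
    ctrl.move_l(rk(-.286,0,dz),velocity=.01); f,t,p=fr(3); print(dz,f,"%.2f"%t,p)
    if f[3]-b[3]<-.12: break
E
```

```text
free [-0.273  0.162 -2.675  0.341 -0.034] 9.35 [-0.286 -0.     0.022]
0.020999999999999998 [ 0.15   0.411 -2.693  0.341  0.029] 9.63 [-0.286  0.     0.021]
0.020499999999999997 [-0.468  0.282 -3.1    0.374  0.009] 9.92 [-0.286  0.     0.02 ]
0.019999999999999997 [ 0.508  0.121 -2.59   0.37   0.004] 10.20 [-0.286 -0.     0.02 ]
0.019499999999999997 [-0.22  -0.857 -2.885  0.329 -0.032] 10.48 [-0.286  0.     0.019]
0.018999999999999996 [-0.129  0.103 -2.768  0.376  0.012] 10.77 [-0.286  0.     0.019]
0.0185 [-0.121 -0.342 -2.68   0.318 -0.005] 11.05 [-0.286 -0.     0.018]
0.018 [ 0.393 -0.238 -2.962  0.337  0.013] 11.33 [-0.286 -0.     0.018]
0.017499999999999998 [ 0.162  0.387 -3.135  0.346  0.01 ] 11.62 [-0.286 -0.     0.017]
0.016999999999999998 [-0.312 -0.078 -2.683  0.345 -0.008] 11.90 [-0.286  0.     0.017]
0.016499999999999997 [-0.317  0.317 -2.736  0.321  0.027] 12.18 [-0.286  0.     0.016]
0.015999999999999997 [-0.319  0.007 -2.905  0.362  0.022] 12.47 [-0.286  0.     0.016]
0.015499999999999998 [-0.062 -0.288 -2.84   0.296  0.011] 12.75 [-0.286 -0.     0.016]
0.014999999999999998 [-0.246  0.023 -1.573  0.249  0.006] 13.03 [-0.286 -0.     0.015]
0.014499999999999997 [-0.725 -0.203 -0.687  0.192  0.006] 13.32 [-0.286 -0.     0.015]
```

The nose touched at TCP dz ≈ 0.0155, so the runner top is about 1 mm above my estimate and a level tray needs dz ≈ 0.0150. Next I slide in by short steps, checking force at each.

Run:
```python
from h import *
np.set_printoptions(precision=3,suppress=True)
Z=.0151
ctrl.move_l(rk(-.286,0,Z),velocity=.02); print(*fr(3))
xs=list(np.arange(-.284,-.262,.002))+list(np.arange(-.258,-.172,.004))
for x in xs:
    ctrl.move_l(rk(x,0,Z),velocity=.03); f,t,p=fr(2); print("nose %.0f"%((x+.195)*1000),f,"%.2f"%t)
    if f[0]<-5 or abs(f[1])>6 or abs(f[2])>9: print("STOP"); break
```

```text
[-0.552 -0.758 -2.357  0.178 -0.018] 13.6 [-0.286 -0.     0.015]
nose -89 [ 0.086 -0.379 -2.34   0.075 -0.016] 13.87
nose -87 [ 0.742  0.597 -2.205  0.079 -0.006] 14.13
nose -85 [ 0.566  0.089 -2.017  0.098  0.017] 14.40
nose -83 [ 0.284 -0.174 -2.228  0.07  -0.019] 14.67
nose -81 [ 0.517 -0.402 -2.11   0.097  0.024] 14.93
nose -79 [ 0.225 -0.034 -2.9    0.097 -0.01 ] 15.20
nose -77 [ 0.855  0.509 -1.884  0.143 -0.005] 15.47
nose -75 [ 0.024  0.024 -2.294  0.087  0.005] 15.73
nose -73 [ 0.396 -0.005 -2.362  0.085 -0.01 ] 16.00
nose -71 [-0.011 -0.052 -2.05   0.103 -0.018] 16.27
nose -69 [ 0.253  0.253 -2.418  0.118  0.01 ] 16.53
nose -63 [ 0.011  0.062 -1.722  0.092  0.013] 16.90
nose -59 [ 0.217  0.235 -2.465  0.141  0.01 ] 17.20
nose -55 [ 0.503  0.053 -2.197  0.13  -0.002] 17.50
nose -51 [ 0.248  0.055 -2.079  0.143  0.02 ] 17.80
nose -47 [ 0.138 -0.067 -2.761  0.151 -0.003] 18.10
nose -43 [ 0.378  0.235 -2.023  0.177 -0.012] 18.40
nose -39 [-0.372  0.158 -2.127  0.221 -0.01 ] 18.70
nose -35 [-0.016 -1.022 -2.296  0.187  0.011] 19.00
nose -31 [ 0.244  0.171 -2.284  0.196 -0.041] 19.30
nose -27 [ 0.297 -0.048 -2.195  0.196  0.004] 19.60
nose -23 [ 0.921  0.298 -2.264  0.227  0.004] 19.90
nose -19 [ 0.57  -0.339 -2.005  0.158 -0.026] 20.20
nose -15 [-0.532  0.119 -2.483  0.174 -0.017] 20.50
nose -11 [ 0.17  -0.146 -2.388  0.202  0.028] 20.80
nose -7 [ 0.015  0.512 -2.315  0.206  0.002] 21.10
nose -3 [ 0.513  0.397 -2.697  0.226  0.031] 21.40
nose 1 [-0.488  0.313 -3.198  0.185  0.011] 21.70
nose 5 [ 0.241  0.    -2.385  0.189 -0.009] 22.00
nose 9 [-0.187 -0.194 -1.829  0.201  0.001] 22.30
nose 13 [ 0.716  0.117 -1.74   0.176 -0.007] 22.60
nose 17 [ 0.745  0.552 -2.301  0.219 -0.026] 22.90
nose 21 [ 0.15  -0.46  -2.367  0.174  0.023] 23.20
```

Smooth so far. Next I find the stop by feel, with fine steps.

Run:
```python
from h import *
np.set_printoptions(precision=3,suppress=True)
Z=.0151; b,_,_=fr(6); print(b); x=-.172; step=.002; peak=0
while x<-.137:
    x+=step; ctrl.move_l(rk(x,0,Z),velocity=.015 if step>.0005 else .006); f,t,p=fr(4); d=f[0]-b[0]; peak=min(peak,d)
    print("nose cmd %.2f"%((x+.195)*1000),"act %.2f"%((p[0]+.195)*1000),f,"d %.2f"%d,"%.2f"%t)
    if x>-.164: step=min(step,.001)
    if d<-2: step=.0004 
    if d<-4: step=.0002
    if d<-9 or abs(f[2])>12: break
for n in("top","scene"):
    c=cam(n); save(c,n+"3.png")
a,b=cv2.imread('pics/top3.png'),cv2.imread('pics/scene3.png');cv2.imwrite('pics/g3.png',np.hstack([cv2.resize(a[110:270,250:410],(400,400)),cv2.resize(b[140:260,280:400],(400,400))]))
```

```text
[-0.05  -0.198 -2.416  0.194  0.003]
nose cmd 25.00 act 25.05 [-0.229 -0.362 -2.499  0.196 -0.021] d -0.18 23.75
nose cmd 27.00 act 27.06 [ 0.088 -0.199 -2.35   0.187  0.01 ] d 0.14 24.08
nose cmd 29.00 act 29.09 [ 0.184 -0.14  -2.872  0.201 -0.029] d 0.23 24.42
nose cmd 31.00 act 31.07 [ 0.059  0.004 -3.045  0.231 -0.026] d 0.11 24.75
nose cmd 32.00 act 32.05 [-0.158 -0.104 -2.881  0.202 -0.003] d -0.11 25.05
nose cmd 33.00 act 33.07 [ 0.069 -0.203 -2.523  0.212 -0.018] d 0.12 25.35
nose cmd 34.00 act 34.05 [ 0.211  0.021 -2.244  0.205  0.001] d 0.26 25.65
nose cmd 35.00 act 35.05 [ 0.331 -0.219 -2.71   0.236 -0.004] d 0.38 25.95
nose cmd 36.00 act 36.05 [ 0.234  0.659 -2.847  0.234 -0.011] d 0.28 26.25
nose cmd 37.00 act 37.04 [ 0.094  0.045 -2.615  0.214 -0.016] d 0.14 26.55
nose cmd 38.00 act 38.06 [ 0.063  0.297 -2.785  0.22   0.02 ] d 0.11 26.85
nose cmd 39.00 act 39.04 [ 0.305  0.084 -2.396  0.23   0.   ] d 0.35 27.15
nose cmd 40.00 act 40.05 [ 0.364  0.084 -2.493  0.23  -0.004] d 0.41 27.45
nose cmd 41.00 act 41.04 [ 0.137 -0.508 -2.819  0.246 -0.023] d 0.19 27.75
nose cmd 42.00 act 42.07 [-0.163  0.27  -2.357  0.206 -0.006] d -0.11 28.05
nose cmd 43.00 act 43.01 [ 0.021  0.081 -2.517  0.232 -0.008] d 0.07 28.35
nose cmd 44.00 act 44.07 [-0.401 -0.037 -2.882  0.238 -0.002] d -0.35 28.65
nose cmd 45.00 act 45.08 [-0.021 -0.117 -2.529  0.232 -0.015] d 0.03 28.95
nose cmd 46.00 act 45.48 [-4.972  1.016 -0.601  1.031 -0.053] d -4.92 29.25
nose cmd 46.20 act 45.48 [-6.87   0.571 -0.241  1.278 -0.049] d -6.82 29.55
nose cmd 46.40 act 45.50 [-7.709  1.368  0.359  1.504 -0.076] d -7.66 29.85
nose cmd 46.60 act 45.49 [-9.224  1.218  0.508  1.707 -0.084] d -9.17 30.15
```

View pics/g3.png

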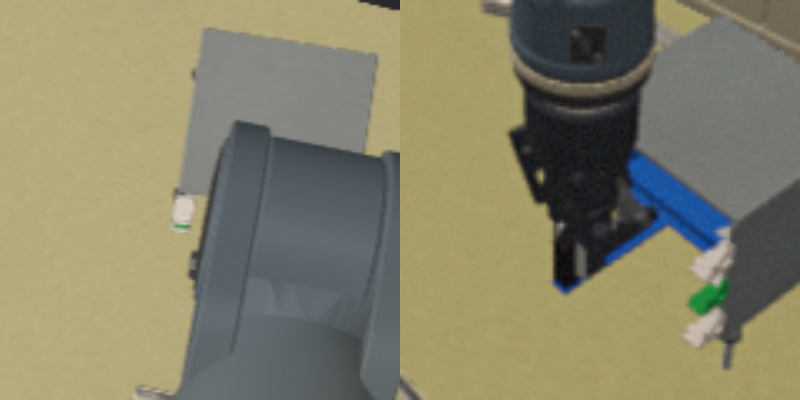

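The stop is felt at nose x ≈ 45.5 mm, inside the 34 to 50 mm window, and the push is at 9.2 N. In the picture the tray's rear edge lies between the panels, with its right rear corner near scene pixel (376,215). I'll check that against the projected runner levels, push to about 10 N, then relax the force.

Run:
```python
from h import *
np.set_printoptions(precision=2,suppress=True)
x=-.1484; b0=-.05
for x in(-.1484,-.1482,-.1480):
    ctrl.move_l(rk(x,0,.0151),velocity=.006); ctrl.dwell(.15); f,t,p=fr(6); print("push %.1f"%(x*1e3+195),f,"d %.2f"%(f[0]-b0),p*1e3,"%.2f"%t)
    if f[0]-b0<-9.9: break
ctrl.dwell(.4); f,t,p=fr(6); print("hold",f,p*1e3,t)
while f[0]-b0<-1.8 and x>-.1505:
    x-=.0003; ctrl.move_l(rk(x,0,.0151),velocity=.006); f,t,p=fr(4); print("relax",f,p*1e3,"%.2f"%t)
c=cam("scene"); save(c,"scene4.png"); 
for dz in(-.038,0,.038):
    q=[rk(-.065,y,dz+.005) for y in(.075,-.075)]; print("level",dz,proj(c,q))
```

```text
push 46.6 [-9.73  1.2   0.3   1.71 -0.1 ] d -9.68 [-149.5     0.12   14.82] 30.73
push 46.8 [-10.65   0.94   1.31   1.93  -0.09] d -10.60 [-149.5     0.17   14.79] 31.22
hold [-10.41   1.8    1.69   1.9   -0.09] [-149.49    0.15   14.78] 31.7
relax [-8.01  1.19  0.25  1.58 -0.08] [-149.51    0.14   14.85] 32.00
relax [-6.36  1.41 -0.63  1.29 -0.08] [-149.53    0.14   14.91] 32.30
relax [-5.29  1.37 -0.45  1.14  0.01] [-149.53    0.09   14.99] 32.60
relax [-4.4   0.89 -1.64  0.96  0.02] [-149.52    0.02   15.05] 32.90
relax [-1.35  0.81 -2.58  0.6   0.02] [-149.56   -0.03   15.13] 33.20
level -0.038 [[338.31 199.03]
 [378.28 231.02]]
level 0 [[338.55 189.07]
 [379.72 221.16]]
level 0.038 [[338.79 178.57]
 [381.24 210.7 ]]
```

The rear edge passes (361,206.6) and (373.6,215), which matches the projected green-level line; the upper pair would be 11 px higher. The push peaked at 10.6 N without movement. Releasing and withdrawing straight up.

Run:
```python
from h import *
ctrl.command_gripper(.5); ctrl.dwell(.2); s=st("open"); p=s["tcp_pos"]
ctrl.move_l([p[0],p[1],p[2]+.09],velocity=.08); st("up")
q=np.array([p[0],p[1],p[2]+.09])-.12*EX; ctrl.move_l([q[0],q[1],q[2]+.1],velocity=.2)
ctrl.move_ptp([.25,.3,.28],[0,90,20]); ctrl.dwell(.3); st("away")
for n in("top","scene"):
    c=cam(n); save(c,n+"5.png")
    H=cv2.cvtColor(c["img"],cv2.COLOR_RGB2HSV); g=(H[...,2]<60).astype(np.uint8)
    x0,x1,y0,y1=(300,400,200,270) if n=="top" else (290,370,180,250)
    m=np.zeros_like(g); m[y0:y1,x0:x1]=g[y0:y1,x0:x1]; k,l,s,ce=cv2.connectedComponentsWithStats(m)
    for i in range(1,k):
        if s[i,4]>20:
            uv=np.argwhere(l==i)[:,::-1]; Q=deproj(c,uv); t=Q[Q[:,2]>np.percentile(Q[:,2],90)-.005]; d=t.mean(0)-np.r_[RC,RT]; print(n,s[i],"top mean rack mm",d@EX*1e3,d@EY*1e3,d[2]*1e3)
    print("expect handle px",proj(c,[rk(-.1495,0,.05)]), "tray rear corners",proj(c,[rk(-.0645,y,.005) for y in(.075,-.075)]))
a,b=cv2.imread('pics/top5.png'),cv2.imread('pics/scene5.png');cv2.imwrite('pics/g5.png',np.hstack([cv2.resize(a[110:290,250:430],(400,400)),cv2.resize(b[130:310,260:440],(400,400))]))
for n in("top","scene"):
    d=cv2.absdiff(cv2.imread(f'pics/{n}0.png'),cv2.imread(f'pics/{n}5.png')).max(2)>40
    for nm,(x,y) in (dict(staple=(316,273),stamp=(440,262),glue=(436,193)) if n=="top" else dict(staple=(275,260),stamp=(392,330),glue=(431,273))).items(): print(n,nm,"changed px",d[y-20:y+20,x-22:x+22].sum())
```

```text
open t=33.83 tcp [ 0.5772 -0.1043  0.1176] F [ 0.75 -0.71 -0.28] M [-0.08 -0.02 -0.01] gap 0.497
up t=35.11 tcp [ 0.5769 -0.1043  0.2071] F [-0.37  0.46  0.71] M [ 0.02 -0.01  0.03] gap 0.498
away t=37.97 tcp [0.2503 0.2998 0.28  ] F [ 0.7  -0.35  0.03] M [ 0.02  0.04 -0.01] gap 0.500
top [347 214   8  17 102] top mean rack mm -150.1663561477792 1.4076953824296154 65.1072635372618
expect handle px [[350.58740147 221.5572692 ]] tray rear corners [[324.54092049 184.60229811]
 [383.67082277 193.65692245]]
scene [326 205  15  22 226] top mean rack mm -159.16396845965167 -8.842153489514137 57.34490786424505
expect handle px [[333.7622698  208.53151167]] tray rear corners [[338.68467564 188.9865641 ]
 [379.85794024 221.06117531]]
top staple changed px 0
top stamp changed px 0
top glue changed px 0
scene staple changed px 0
scene stamp changed px 0
scene glue changed px 0
```

View pics/g5.png

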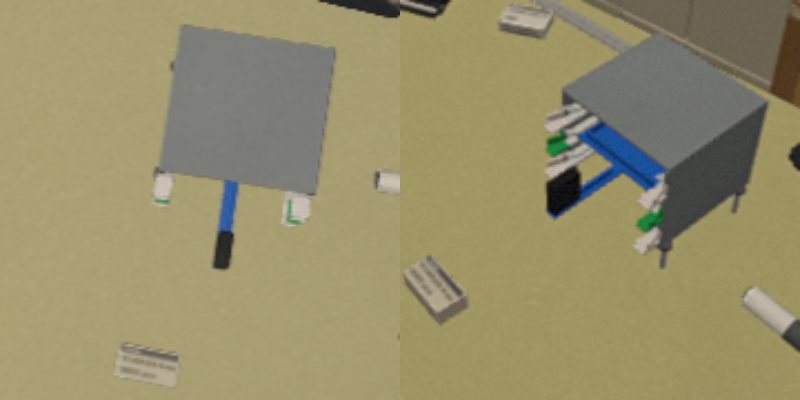

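The tray sits on the green pair with its handle free, and none of the three loose items changed a pixel. One last check compares the rear-edge position before and after release, at sub-pixel level.

Run:
```python
import cv2,numpy as np
a,b=[cv2.imread(f'pics/scene{i}.png').astype(np.float32) for i in(4,5)]
# rear edge crossing along columns: blue-red transition at 50%
for u in range(362,374):
    r=[]
    for im in(a,b):
        p=(im[200:222,u,0]-im[200:222,u,2]); lo,hi=p.min(),p.max(); k=np.where(p>(lo+hi)/2)[0][-1]
        r.append(200+k+(p[k]-(lo+hi)/2)/(p[k]-p[k+1]) if k<21 else np.nan)
    print(u,np.round(r,2),round(r[1]-r[0],2))
```

```text
362 [208.39 208.55] 0.16
363 [209.19 209.26] 0.07
364 [209.89 210.17] 0.28
365 [210.85 210.91] 0.06
366 [211.52 211.61] 0.08
367 [212.25 212.49] 0.24
368 [213.15 213.21] 0.06
369 [213.81 213.92] 0.1
370 [214.55 214.75] 0.2
371 [214.9  214.99] 0.09
372 [214.53 214.44] -0.09
373 [214.05 213.66] -0.39
```

The shift is about 0.13 px, or roughly 0.3 mm, which fits the tray settling down onto the runners. Handing in.

```bash
python3 -c "
from h import *
print(ctrl.hand_in()); st()"
```

```text
the job is handed in; nothing more can be done
None
the job is handed in; nothing more can be done
```

The blue tray is in the rack on the green-tipped runners, pushed home against the back stop and released. I handed the job in at about 38 s of the 64 s allowed.

**What I did:** I located the tray and rack from both cameras and gripped the handle at 100 N. I set the nose on the green tips by feel, slid the tray in and met the stop at x ≈ 45.5 mm in the rack frame. I pushed to 10.6 N at most, eased off to about 1.3 N, let go and moved the arm clear.

**Last checks:**
- **Level:** before release, the tray's rear edge in the scene picture matched the projected green runner level. The upper pair would have been 11 px off.
- **Position after release:** the rear edge shifted about 0.13 px, roughly 0.3 mm. I put that down to the tray settling onto the runners.
- **Loose items:** the stamp, staple box and glue stick showed no changed pixels in either view.

**Disagreements:**
- **Runner height:** the runners felt about 1 mm higher than the camera estimate, so I worked from the felt height.
- **Handle position after release:** the scene camera's depth reading put the handle about 9 mm off in x and in y. That mask took in the side of the handle, and the top view agreed to about 1 mm.
- **Seat pin:** I could not read it, so seating rests on the force and position at the stop.

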